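# Next mug to the fettling place

### The arm

A 6-joint arm with a two-finger parallel gripper is mounted at the origin on the work surface. World frame = base frame: x ahead of the robot, y to its left, z up, the work surface at z = 0. Lengths are in m, angles in rad, forces in N, time in s.
With the tool pointing down it reaches from about 0.25 to 0.775 m from the base axis. Payload 4 kg.
Tool frame: the origin (TCP) lies midway between the tips of the shut fingers; the grasp point (between the pads) lies 19 mm behind it (env.grip_depth is the distance from the TCP to the grasp point, in m); z points along the fingers, y is the line along which they close (so a half turn about z gives the same grasp; the last joint's range is limited). The gripper opens to 94 mm and grips with 3 to 60 N. Pads are 16 mm wide; open, the fingers measure 119 mm over their backs; the gripper's body (75 mm by 177 mm) begins 78 mm behind the grasp point.
Start: joints at [-1.231, 0.087, 1.371, -0, 1.684, -0.103], TCP at [0.236, -0.497, 0.206] pointing down, gripper open.
Joint ranges: [-3.1, 3.1], [-0.76, 2.03], [0.27, 2.55], [-1.08, 4.22], [0.17, 2.65], [-2.57, 2.57]. Speed limits (rad/s): [2.79, 2.79, 3.14, 3.14, 3.14, 3.14].

### API

Orientations are given as a unit quaternion [w, x, y, z].
In Python, from cell import env gives the robot as it stands.
- The arm moves only by the shell command python3 -m creep 'ROWS' [FORCE]. ROWS is JSON, a list of rows, each a list of 3 entries, a list of its own where there are three numbers: the shift along the world's x, y, z in units of 30 mm (1.0 is 30 mm), then the turn, a rotation vector about the world's x, y, z in units of 8 degrees (1.0 is 8 degrees), then the finger opening in mm, from 0 to 94. A call has exactly 10 rows; each row shifts and turns the commanded pose from where the row before left it; what a row does not reach is not made up. A row lasts 1/8 s, in which the tool goes at most 62.5 mm and 10.7 degrees, less where a joint would pass 70% of its speed; a pose out of reach is approached as far as the arm can. A call is refused whole if a number of a shift passes 1 or a number of a turn 1, either way. A call with a gripper value outside its range is refused whole. The fingers move at their own pace and stop on an object; FORCE is the grip in N (left out, the last holds). Time passes only in rows, so rows that do not move let the fingers close, or fill a call up. It gives the time, the measured TCP pose, the force, the opening and the grip force at its end, in the units of the state.
- env.get_state(): the state, without advancing time (a new reading comes with each control period).
- env.capture(name): name is "scene" or "top" or "wrist"; returns the picture (384x512x3 uint8, red, green, blue); there is no depth.
- env.camera_params(name): a dict with "camera_matrix" (3x3 intrinsics, pixels), "k1" (the pictures are not rectified: a ray, as slopes to the right and down, at radius r is drawn at 1 + k1 r^2 times it, then the intrinsics apply), "rvec" (rotation vector, rad) and "tvec" (3), from world to camera coordinates, as OpenCV has them; the wrist camera has in their place "mount" (4x4, takes a point from camera to tool coordinates, whose origin is the TCP and whose axes are the flange's). Camera axes: x right, y down, z forward; pixel columns grow to the right and rows downward; lengths in m; the calibration is good to about 2 mm. A picture is of the moment at which its call begins: read the wrist's pose just before it. camera_params takes no time and is no camera call.
- env.finish_job(): hands the job in; it is judged then, once.
Trained networks look in the newest picture that a camera, given by its name, has taken for a name from the list of things; names that differ only in an ending like _2 or _b are one class to them, and where a whole thing is asked for, a point or a joint stands for the part that bears it (a point fixed in the world has none). Each returns a list of dicts, best first, with "conf" (0 to 1); they miss things now and then, are a little off and sometimes report something else, mostly with a low value. They report only what shows in the picture. A call takes as long as a camera call.
- env.recognise(camera, target): "rect" ([left, top, right, bottom] in pixels, round what is visible of it).
- env.spot_point(camera, target): "uv" ([column, row] in pixels: a listed point, or the origin of a listed thing).
The state is a dict: "time": time; "joint_positions": joint angles; "dq": joint speeds; "joint_efforts": joint torques, N m; "eef_pos": TCP position; "tcp_rot": TCP orientation; "force": force on the tool from outside, world axes, zero at the start; "moment": the same for the moment, N m; "gripper_width": opening from 0.0 (shut) to 1.0 (fully open); "grasp_force": force on a finger pad.
Only numpy, scipy, OpenCV 4.12 (cv2) and the standard library are available. Lean on these libraries where they do the work, as an engineer would, in place of code of your own. Each camera call takes 0.05 s, during which the arm holds its last target. There are 200 camera calls.

### The job

The white mug in the blue ring is finished, so move the line on by one: first clear the cork sanding block off the green ring into the blue tray, laid flat, and slide the white mug over into the green ring. Then lift the orange cap off the damp brown mug and lay it knob up on the floor of the blue tray too, and last slide the brown mug from the yellow ring into the blue ring. The clay is weak: keep both mugs upright with their feet on the board all the way, never lifting them, stand each well inside its ring, and leave everything else on the bench where it is.

Things in the scene. Friction and masses are not known exactly. Their poses are not given: they have to be found in the camera images.
- mug_finished: White tiki mug (dry clay), uncapped, standing in the blue ring at the start. 110 mm high, 0.32 kg, foot 80 mm across, carved face (nose to its -x, at most 42 mm from the axis, carving below 73 mm), plain round collar 62 mm in diameter from 72 mm up to the open rim, wall 5 mm. Origin: centre of its underside, z up.
- mug_next: Damp dark brown tiki mug, standing in the yellow ring at the start with the orange cap on its mouth. 110 mm high, 0.32 kg, foot 80 mm across, carved face (nose to its -x, at most 42 mm from the axis, carving below 73 mm), plain round collar 62 mm in diameter from 72 mm up to the open rim, wall 5 mm. Origin: centre of its underside, z up.
- cap: Orange cap lying loose on the brown mug's rim: flat disc 72 mm in diameter, 6 mm thick, with an upright round knob on its centre, 20 mm in diameter, 28 mm high (34 mm in all). Origin: centre of its underside, z up through the knob. About 70 g.
- block: Cork sanding block with a dark abrasive sole, 86 mm (its x) by 43 mm (its y) by 28 mm high, lying on the green ring. Origin: centre of its underside, z up. About 80 g.
- tray: Fixed shallow blue tray on the board, outside 190 mm (its x) by 130 mm (its y), 25 mm high, walls and floor 5 mm thick. Origin: centre of its underside, z up. It may stand at the left or right end of the board (a wooden tool caddy of the same footprint, 45 mm high with its tools below 50 mm, stands at the other end). Block and cap fit side by side along its x.
- ring_done: Flat printed ring on the grey board (no thickness to speak of), green, 126 mm outer and 112 mm inner diameter. Origin: its centre, on the board's top (12 mm above the table). The place for the finished mug; the sanding block lies on it at the start.
- ring_work: Flat printed ring on the grey board (no thickness to speak of), blue, 126 mm outer and 112 mm inner diameter. Origin: its centre, on the board's top (12 mm above the table). The working place; the white mug stands in it at the start.
- ring_next: Flat printed ring on the grey board (no thickness to speak of), yellow, 126 mm outer and 112 mm inner diameter. Origin: its centre, on the board's top (12 mm above the table). The waiting place; the brown mug stands in it at the start.
- mug_spare: White tiki mug of the same shape, in no ring, at the back of the board; to be left alone. Origin: centre of its underside.
- bottle: Grey bottle with a yellow label, 56 mm in diameter, 125 mm high; to be left alone. Origin: centre of its underside.
- jar: Blue jar with a steel lid, 60 mm in diameter, 70 mm high; to be left alone. Origin: centre of its underside.
- cup: Clear plastic cup, 64 mm in diameter, 95 mm high, at the board's far edge; to be left alone. Origin: centre of its underside.
- brush: Flat brush lying on the board, 160 mm long along its x; to be left alone. Origin: under its middle.

How it is judged:
By the outcome, as a careful person would: the job done as asked, in the order asked, and still so for the second after the job is handed in, with the robot touching nothing.
It also fails if it takes over 72 s, if anything falls off the work surface, if the arm or the gripper's body presses on something with over 40 N, if the wrist force passes 120 N, or if a joint passes its speed limit or range.

## Working session

There is one attempt and no reset: what is moved stays moved. The work goes in short steps, Python scripts to look and compute and a shell command to move; the robot and the scene stay as the last step left them, time stands still between calls to the robot, and variables do not carry over. Pictures are saved under pics/ and viewed, at most 10 in all, crops included, and the job is handed in when it is done.

```bash
ls; mkdir -p pics
cat > h.py <<'E'
from cell import env
import numpy as np, cv2
from scipy.spatial.transform import Rotation as R
def ray(cam,uv,st=None):
    p=env.camera_params(cam);K=np.array(p["camera_matrix"]);k1=p["k1"]
    d=cv2.undistortPoints(np.array([[uv]],float),K,np.array([k1,0,0,0,0.]))[0,0]
    d=np.array([d[0],d[1],1.])
    if "mount" in p:
        st=st or env.get_state();q=st["tcp_rot"];T=np.eye(4);T[:3,:3]=R.from_quat([q[1],q[2],q[3],q[0]]).as_matrix();T[:3,3]=st["eef_pos"]
        M=T@np.array(p["mount"]);return M[:3,3],M[:3,:3]@d
    r=R.from_rotvec(np.ravel(p["rvec"])).as_matrix();return -r.T@np.ravel(p["tvec"]),r.T@d
def at(cam,uv,z,st=None):
    o,d=ray(cam,uv,st);return o+d*(z-o[2])/d[2]
def snap(cam,name):
    im=env.capture(cam);cv2.imwrite(f"pics/{name}.png",im[:,:,::-1]);return im
E
python3 - <<'E'
from h import *
import json
s=env.get_state();print(s)
for c in("scene","top"):
    snap(c,c+"0")
    o,d=ray(c,[256,192]);print(c,o.round(3),d.round(3))
    for n in "mug_finished mug_next cap block tray ring_done ring_work ring_next mug_spare bottle jar cup brush".split():
        z={"cap":.122}.get(n,.012)
        for r in env.spot_point(c,n)[:3]: print(c,n,round(r["conf"],2),np.round(r["uv"],1),at(c,r["uv"],z).round(3))
E
```

```text
pics
{'time': 0.0, 'joint_positions': array([-1.23113401e+00,  8.79375681e-02,  1.37222534e+00, -2.74788320e-05,
        1.68359653e+00, -1.03092183e-01]), 'dq': array([ 1.53433475e-03,  2.58614940e-04,  2.11066192e-04, -3.31347605e-04,
        1.65012894e-03, -8.66285955e-05]), 'joint_efforts': array([ 3.78036329e-04, -3.40188360e+01, -3.02423215e+01,  7.18441070e-02,
        3.29961022e-02, -1.64712187e-04]), 'eef_pos': array([ 0.2354459 , -0.49645656,  0.20432838]), 'tcp_rot': array([-1.07420891e-03,  9.75595731e-01,  2.19571845e-01, -1.41408644e-04]), 'force': array([ 0.13682007, -0.17072058, -0.26726266]), 'moment': array([ 0.02668189, -0.02369898,  0.01690449]), 'grasp_force': 0.0, 'gripper_width': 0.9989145025188881}
scene [ 1.478 -0.209  0.816] [-0.742  0.18  -0.645]
scene mug_finished 0.66 [172.4 197.7] [ 0.512 -0.238  0.012]
scene mug_finished 0.57 [311.1 166.9] [0.474 0.226 0.012]
scene mug_next 0.98 [309.4 162. ] [0.446 0.23  0.012]
scene cap 0.75 [312.2 137. ] [0.462 0.226 0.122]
scene cap 0.54 [311.2 166.8] [0.611 0.167 0.122]
scene cap 0.47 [175.6 197.3] [ 0.645 -0.226
[... 783 characters left out ...]
.4 243. ] [0.455 0.225 0.122]
top block 0.64 [260.4 201.5] [ 0.608 -0.015  0.012]
top block 0.22 [318.1 229.4] [ 0.511 -0.219  0.012]
top tray 0.62 [358.6 180. ] [ 0.69  -0.368  0.012]
top tray 0.48 [186.1 244.3] [0.454 0.242 0.012]
top ring_done 0.6 [256.9 201.6] [ 0.607 -0.002  0.012]
top ring_work 0.68 [315.5 226.9] [ 0.52  -0.21   0.012]
top ring_next 0.63 [189.2 241.5] [0.464 0.231 0.012]
top ring_next 0.63 [148.1 175. ] [0.698 0.388 0.012]
top mug_spare 0.85 [201.8 171.6] [0.713 0.197 0.012]
top bottle 0.61 [150.  174.6] [0.7   0.381 0.012]
top jar 0.52 [308.1 167.8] [ 0.733 -0.186  0.012]
top cup 0.7 [253.4 159.2] [0.762 0.012 0.012]
top brush 0.87 [357.7 181.6] [ 0.684 -0.364  0.012]
```

Run:
```python
import cv2
a=cv2.imread("pics/top0.png")[120:350,70:440];cv2.imwrite("pics/top0c.png",cv2.resize(a,None,fx=2.1,fy=2.1,interpolation=cv2.INTER_CUBIC))
```

```text
(no output)
```

View pics/top0c.png

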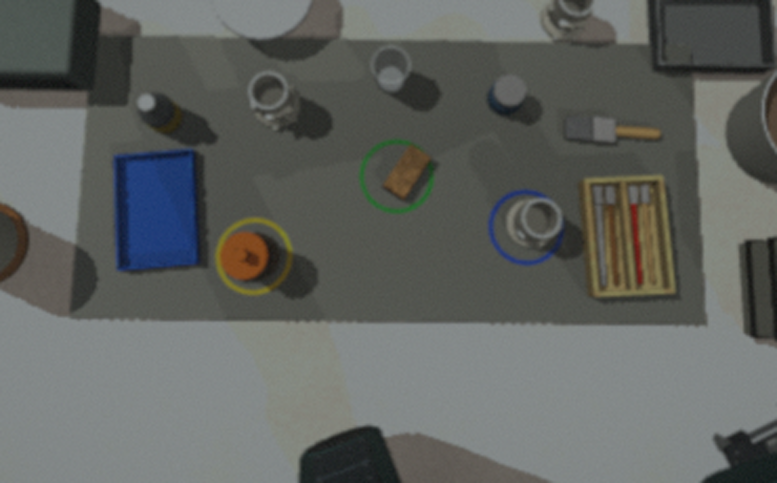

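View pics/scene0.png

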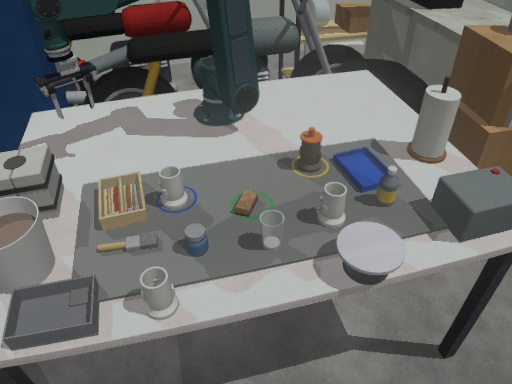

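The top view (image up = +x, left = +y) shows the tray at left (crop 158,210), the capped mug in yellow (245,256), the block on green (407,172), the white mug in blue (535,222) near the caddy (630,237). The scene view agrees. Next I'll measure by colour.

Run:
```python
from h import *
im=cv2.imread("pics/top0.png");hsv=cv2.cvtColor(im,cv2.COLOR_BGR2HSV)
def seg(lo,hi,box):
    m=cv2.inRange(hsv,lo,hi);k=np.zeros_like(m);l,t,r,b=box;k[t:b,l:r]=m[t:b,l:r];v,u=np.nonzero(k);return np.c_[u,v].astype(float)
def W(p,z): return np.array([at("top",q,z)[:2] for q in p])
from scipy.optimize import least_squares
for n,lo,hi,box in [("green",(45,80,40),(80,255,255),(235,180,285,230)),("blue",(100,110,60),(130,255,255),(295,205,345,250)),("yellow",(18,100,80),(35,255,255),(168,220,215,265))]:
    w=W(seg(lo,hi,box),.012)
    f=least_squares(lambda p:np.hypot(*(w-p[:2]).T)-p[2],[*w.mean(0),.06],loss="soft_l1",f_scale=.003);print(n,len(w),f.x.round(4))
p=seg((5,150,80),(17,255,255),(165,220,215,260));c,r=cv2.minEnclosingCircle(W(p,.128).astype(np.float32));print("cap",len(p),W(p,.125).mean(0),c,r)
p=seg((5,70,60),(20,255,255),(245,185,285,220));r=cv2.minAreaRect((W(p,.040)*1000).astype(np.float32));print("block",len(p),r,W(p,.04).mean(0))
p=seg((100,120,40),(130,255,255),(115,180,168,255));r=cv2.minAreaRect((W(p,.037)*1000).astype(np.float32));print("tray",len(p),r, cv2.boxPoints(r).round())
# white mug rim crop
for n,uv in (("fin",(327,224)),("spare",(199,164)),("next",(186,241))):
    g=cv2.cvtColor(im,cv2.COLOR_BGR2GRAY)
    u,v=uv;c=im[v-25:v+25,u-25:u+25];cv2.imwrite(f"pics/c_{n}.png",cv2.resize(c,(250,250),interpolation=cv2.INTER_CUBIC))
cv2.imwrite("pics/c_all.png",np.hstack([cv2.imread(f"pics/c_{n}.png") for n in("fin","spare","next")]))
for n in ("fin","spare","next"):
    pass
p=env.camera_params("wrist");print(np.round(p["mount"],3),np.round(p["camera_matrix"]))
```

```text
green 234 [ 0.6007 -0.0081  0.0593]
blue 175 [ 0.517  -0.2259  0.0593]
yellow 237 [0.4643 0.2267 0.0594]
cap 387 [0.46042835 0.22310781] (0.4611891508102417, 0.2231588363647461) 0.03638893738389015
block 299 ((604.0443115234375, -24.77747344970703), (44.44001388549805, 84.56867980957031), 57.26854705810547) [ 0.60307715 -0.02416877]Traceback (most recent call last):
  File "<stdin>", line 12, in <module>
  File "<stdin>", line 5, in W
  File "h.py", line 13, in at
    o,d=ray(cam,uv,st);return o+d*(z-o[2])/d[2]
        ~~~^^^^^^^^^^^
  File "h.py", line 5, in ray
    p=env.camera_params(cam);K=np.array(p["camera_matrix"]);k1=p["k1"]
ValueError: time passes only in moves, steps and waits
```

```bash
python3 - <<'E'
from h import *
import pickle
P={c:env.camera_params(c) for c in("scene","top","wrist")};pickle.dump(P,open("P.pkl","wb"))
s=open("h.py").read().replace("env.camera_params(cam)","P[cam]").replace("import numpy as np, cv2","import numpy as np, cv2, pickle\nP=pickle.load(open('P.pkl','rb'))");open("h.py","w").write(s)
p=P["wrist"];print(np.round(p["mount"],3),np.round(p["camera_matrix"]))
E
python3 - <<'E'
from h import *
im=cv2.imread("pics/top0.png");hsv=cv2.cvtColor(im,cv2.COLOR_BGR2HSV)
def seg(lo,hi,box):
    m=cv2.inRange(hsv,lo,hi);k=np.zeros_like(m);l,t,r,b=box;k[t:b,l:r]=m[t:b,l:r];v,u=np.nonzero(k);return np.c_[u,v].astype(float)
def W(p,z): return np.array([at("top",q,z)[:2] for q in p])
p=seg((100,120,40),(130,255,255),(115,180,168,255));r=cv2.minAreaRect((W(p,.037)*1000).astype(np.float32));print("tray",len(p),r, cv2.boxPoints(r).round())
def proj(x):
    q=P["top"];return cv2.projectPoints(np.array(x,float).reshape(-1,3),np.ravel(q["rvec"]),np.ravel(q["tvec"]),np.array(q["camera_matrix"]),np.array([q["k1"],0,0,0,0.]))[0][:,0]
out=[]
for n,uv in (("fin",(327,224)),("spare",(199,164)),("next",(186,241))):
    u,v=uv;out.append(cv2.resize(im[v-25:v+25,u-25:u+25],(250,250),interpolation=cv2.INTER_CUBIC))
cv2.imwrite("pics/c_all.png",np.hstack(out))
E
```

```text
[[ 0.001 -0.959 -0.285  0.084]
 [ 1.     0.001  0.    -0.   ]
 [ 0.    -0.285  0.959 -0.178]
 [ 0.     0.     0.     1.   ]] [[312.   0. 256.]
 [  0. 312. 195.]
 [  0.   0.   1.]]
tray 2134 ((537.6640625, 384.7974853515625), (189.74546813964844, 133.0216827392578), 5.713709354400635) [[437. 442.]
 [450. 309.]
 [639. 328.]
 [625. 460.]]
```

View pics/c_all.png

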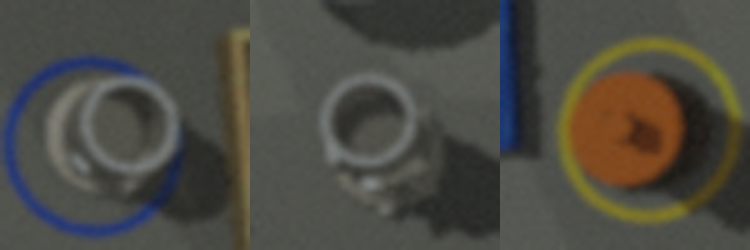

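White mug's rim centre is at about (327.6, 223.6) in the top picture, and the cap's disc is centred on the mug. I'm going to the block now.

```bash
python3 -m creep '[[[0.77,0.98,0],[0,0,0.95],94],[[0.77,0.98,0],[0,0,0.95],94],[[0.77,0.98,0],[0,0,0.95],94],[[0.77,0.98,0],[0,0,0.95],94],[[0.77,0.98,0],[0,0,0.95],94],[[0.77,0.98,0],[0,0,0.95],94],[[0.77,0.98,0],[0,0,0.95],94],[[0.77,0.98,0],[0,0,0.95],94],[[0.77,0.98,0],[0,0,0.95],94],[[0.77,0.98,0],[0,0,0.95],94]]' 10
python3 -m creep '[[[0.77,0.98,0],[0,0,0.95],94],[[0.77,0.98,0],[0,0,0.95],94],[[0.77,0.98,0],[0,0,0.95],94],[[0.77,0.98,0],[0,0,0.95],94],[[0.77,0.98,0],[0,0,0.95],94],[[0.77,0.98,0],[0,0,0.95],94],[[0,0,-1],[0,0,0],94],[[0,0,-1],[0,0,0],94],[[0,0,0],[0,0,0],94],[[0,0,0],[0,0,0],94]]'
cat >> h.py <<'E'
def yaw(st):
    q=st["tcp_rot"];m=R.from_quat([q[1],q[2],q[3],q[0]]).as_matrix();return np.degrees(np.arctan2(m[1,1],m[0,1])),m[:,2]
def wseg(im,lo,hi,z,st):
    hsv=cv2.cvtColor(im,cv2.COLOR_RGB2HSV);m=cv2.inRange(hsv,lo,hi)
    n,l,s,c=cv2.connectedComponentsWithStats(m);k=1+np.argmax(s[1:,4]);v,u=np.nonzero(l==k)
    return np.array([at("wrist",(a,b),z,st)[:2] for a,b in zip(u,v)]),s[k]
E
python3 - <<'E'
from h import *
st=env.get_state();im=snap("wrist","w1");print(st["eef_pos"],yaw(st),st["time"],st["joint_positions"].round(2))
w,s=wseg(im,(5,80,50),(20,255,255),.04,st);print(s,cv2.minAreaRect((w*1000).astype(np.float32)))
E
```

```text
time: 2.65
eef_pos: [0.4674, -0.2019, 0.2057]
tcp_rot: [0.0, 0.632, 0.775, 0.0]
force: [0.0, 0.2, -1.4]
gripper_width: 0.996
grasp_force: 0.0
time: 3.9
eef_pos: [0.6058, -0.0268, 0.1468]
tcp_rot: [0.001, 0.284, 0.959, 0.0]
force: [-0.2, 0.1, -0.9]
gripper_width: 1.002
grasp_force: 0.0
[ 0.60581678 -0.02675692  0.14677631] (np.float64(56.96056000286558), array([ 1.71779794e-03, -1.46757266e-04, -9.99998514e-01])) 3.9 [-0.14  0.23  1.33  0.    1.59 -1.13]
[ 235  145   45   88 3805] ((602.7089233398438, -24.313194274902344), (41.70906066894531, 85.40719604492188), 56.97626876831055)
```

View pics/w1.png

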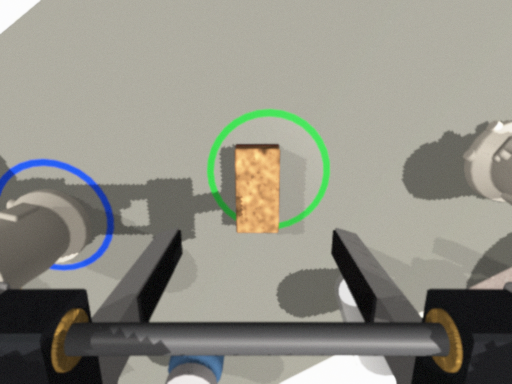

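The block is square in the fingers (pixels 235–280, 145–233) and the wrist and top cameras agree to 1 mm. Descending, gripping and lifting.

```bash
python3 -m creep '[[[-0.08,0.07,-0.86],[0,0,0],94],[[0,0,-0.86],[0,0,0],94],[[0,0,-0.86],[0,0,0],94],[[0,0,-0.86],[0,0,0],94],[[0,0,-0.86],[0,0,0],94],[[0,0,0],[0,0,0],94],[[0,0,0],[0,0,0],30],[[0,0,0],[0,0,0],30],[[0,0,0],[0,0,0],30],[[0,0,0],[0,0,0],30]]' 15
python3 -m creep '[[[0,0,0],[0,0,0],30],[[0,0,0],[0,0,0],30],[[0,0,0],[0,0,0],30],[[0,0,0.8],[0,0,0],30],[[0,0,1],[0,0,0],30],[[0,0,1],[0,0,0],30],[[0,0,1],[0,0,0],30],[[0,0,1],[0,0,0],30],[[0,0,1],[0,0,0],30],[[0,0,0],[0,0,0],30]]'
```

```text
time: 5.2
eef_pos: [0.6032, -0.0245, 0.0171]
tcp_rot: [0.0, 0.284, 0.959, 0.0]
force: [0.3, -0.7, 0.5]
gripper_width: 0.613
grasp_force: 0.0
time: 6.45
eef_pos: [0.6043, -0.0247, 0.1934]
tcp_rot: [0.003, 0.284, 0.959, 0.0]
force: [-0.7, 0.3, -0.6]
gripper_width: 0.452
grasp_force: 15.0
```

```bash
python3 -m creep '[[[-0.25,0.965,0],[0,0,-0.46],30],[[-0.25,0.965,0],[0,0,-0.46],30],[[-0.25,0.965,0],[0,0,-0.46],30],[[-0.25,0.965,0],[0,0,-0.46],30],[[-0.25,0.965,0],[0,0,-0.46],30],[[-0.25,0.965,0],[0,0,-0.46],30],[[-0.25,0.965,0],[0,0,-0.46],30],[[-0.25,0.965,0],[0,0,-0.46],30],[[-0.25,0.965,0],[0,0,-0.46],30],[[-0.25,0.965,0],[0,0,-0.46],30]]'
python3 -m creep '[[[-0.25,0.965,0],[0,0,-0.46],30],[[-0.25,0.965,0],[0,0,-0.46],30],[[-0.25,0.965,0],[0,0,-0.46],30],[[-0.25,0.965,0],[0,0,-0.46],30],[[0,0,-1],[0,0,0],30],[[0,0,-1],[0,0,0],30],[[0,0,-1],[0,0,0],30],[[0,0,-0.5],[0,0,0],30],[[0,0,0],[0,0,0],30],[[0,0,0],[0,0,0],30]]'
python3 - <<'E'
from h import *
st=env.get_state();im=snap("wrist","w2");print(st["eef_pos"],yaw(st),st["time"])
E
```

```text
time: 7.7
eef_pos: [0.5267, 0.2656, 0.1878]
tcp_rot: [-0.001, 0.573, 0.819, -0.002]
force: [-0.2, -1.1, -0.1]
gripper_width: 0.449
grasp_force: 15.0
time: 8.95
eef_pos: [0.4985, 0.3812, 0.0866]
tcp_rot: [0.0, 0.673, 0.74, 0.001]
force: [0.4, -0.3, -0.8]
gripper_width: 0.451
grasp_force: 15.0
[0.49853211 0.38121588 0.08662191] (np.float64(5.4468344132836455), array([ 0.00178627,  0.00109832, -0.9999978 ])) 8.95
```

View pics/w2.png

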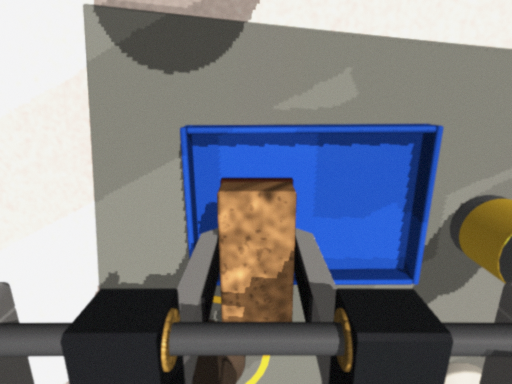

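The block hangs inside the tray's left end, square with the walls (tray 183–440). Lowering, releasing, lifting.

```bash
python3 -m creep '[[[0,0,-0.8],[0,0,0],30],[[0,0,-0.8],[0,0,0],30],[[0,0,-0.3],[0,0,0],30],[[0,0,-0.15],[0,0,0],30],[[0,0,-0.07],[0,0,0],30],[[0,0,0],[0,0,0],30],[[0,0,0],[0,0,0],58],[[0,0,0],[0,0,0],58],[[0,0,0],[0,0,0],58],[[0,0,0],[0,0,0],58]]'
python3 -m creep '[[[0,0,0.6],[0,0,0],58],[[0,0,1],[0,0,0],58],[[0,0,1],[0,0,0],58],[[0,0,1],[0,0,0],94],[[0,0,1],[0,0,0],94],[[0,0,1],[0,0,0],94],[[0,-1,0],[0,0,-0.5],94],[[0,-1,0],[0,0,-0.5],94],[[0,-1,0],[0,0,-0.5],94],[[0,-1,0],[0,0,-0.5],94]]'
python3 - <<'E'
from h import *
print(at("top",(327.6,223.6),.122))
st=env.get_state();print(st["eef_pos"],yaw(st),st["joint_positions"].round(2))
E
```

```text
time: 10.25
eef_pos: [0.4979, 0.3808, 0.022]
tcp_rot: [0.0, 0.673, 0.74, 0.0]
force: [-0.2, 0.1, 0.4]
gripper_width: 0.617
grasp_force: 0.0
time: 11.5
eef_pos: [0.498, 0.26, 0.1916]
tcp_rot: [0.0, 0.77, 0.638, 0.001]
force: [0.3, -0.1, 0.0]
gripper_width: 1.004
grasp_force: 0.0
[ 0.52226727 -0.23135315  0.122     ]
[0.49800847 0.26001287 0.19163514] (np.float64(-10.671681989506721), array([ 2.13990639e-03,  7.44582273e-04, -9.99997433e-01])) [ 0.38  0.11  1.37 -0.    1.66  0.57]
```

```bash
python3 -m creep '[[[0.05,-0.96,0],[0,0,0.6],94],[[0.05,-0.96,0],[0,0,0.6],94],[[0.05,-0.96,0],[0,0,0.6],94],[[0.05,-0.96,0],[0,0,0.6],94],[[0.05,-0.96,0],[0,0,0.6],94],[[0.05,-0.96,0],[0,0,0.6],94],[[0.05,-0.96,0],[0,0,0.6],94],[[0.05,-0.96,0],[0,0,0.6],94],[[0.05,-0.96,0],[0,0,0.6],94],[[0.05,-0.96,0],[0,0,0.6],94]]'
python3 -m creep '[[[0.05,-0.96,0],[0,0,0.6],94],[[0.05,-0.96,0],[0,0,0.6],94],[[0.05,-0.96,0],[0,0,0.6],94],[[0.05,-0.96,0],[0,0,0.6],94],[[0.05,-0.96,0],[0,0,0.6],94],[[0.05,-0.96,0],[0,0,0.6],94],[[0.05,-0.96,0],[0,0,0.6],94],[[0,0,0],[0,0,0],94],[[0,0,0],[0,0,0],94],[[0,0,0],[0,0,0],94]]'
python3 - <<'E'
from h import *
st=env.get_state();im=snap("wrist","w3");print(st["eef_pos"],yaw(st),st["time"])
E
```

```text
time: 12.75
eef_pos: [0.5131, -0.0281, 0.1916]
tcp_rot: [0.001, 0.441, 0.897, 0.0]
force: [0.7, -0.2, -0.7]
gripper_width: 1.001
grasp_force: 0.0
time: 14.0
eef_pos: [0.5235, -0.2278, 0.1905]
tcp_rot: [0.0, 0.164, 0.986, 0.0]
force: [-0.8, -0.3, -0.3]
gripper_width: 0.995
grasp_force: 0.0
[ 0.52348996 -0.22775751  0.19046355] (np.float64(71.0924189623673), array([ 6.64421267e-04,  1.23106445e-04, -9.99999772e-01])) 14.0
```

View pics/w3.png

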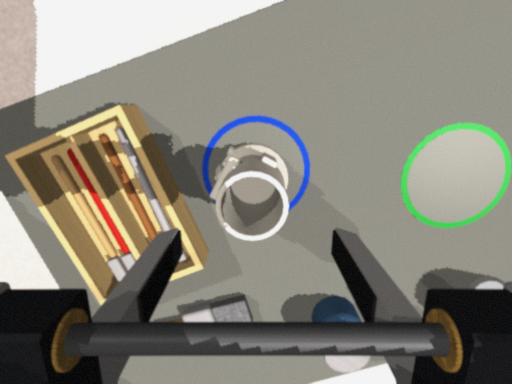

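The mug's rim spans columns 215–289, rows 172–240; the green ring is clear on the right (403–511).

Run:
```python
from h import *
st=env.get_state();im=cv2.imread("pics/w3.png")[:,:,::-1]
for a in [(215,206),(289,206),(252,172),(252,240),(252,206)]: print(at("wrist",a,.122,st).round(4))
from scipy.optimize import least_squares
for lo,hi in (((45,120,80),(80,255,255)),((105,180,120),(125,255,255))):
    w,s=wseg(im,lo,hi,.012,st);f=least_squares(lambda p:np.hypot(*(w-p[:2]).T)-p[2],[*w.mean(0),.06],loss="soft_l1",f_scale=.003);print(s,f.x.round(4))
```

```text
[ 0.5111 -0.2601  0.122 ]
[ 0.531  -0.2019  0.122 ]
[ 0.4938 -0.2216  0.122 ]
[ 0.5502 -0.2411  0.122 ]
[ 0.5211 -0.231   0.122 ]
[ 401  123  110  105 1627] [ 0.5988 -0.0091  0.0594]
[ 203  116  106   93 1061] [ 0.516  -0.2263  0.0593]
```

```bash
python3 -m creep '[[[-0.07,-0.11,0],[0,0,0],94],[[0,0,-0.6],[0,0,0],94],[[0,0,-0.9],[0,0,0],94],[[0,0,-0.9],[0,0,0],94],[[0,0,-0.65],[0,0,0],94],[[0,0,-0.3],[0,0,0],94],[[0,0,0],[0,0,0],70],[[0,0,0],[0,0,0],66],[[0,0,0],[0,0,0],64],[[0,0,0],[0,0,0],55]]' 6
python3 -m creep '[[[0,0,0],[0,0,0],55],[[0,0,0],[0,0,0],55],[[0,0,0],[0,0,0],55],[[0,0,-0.05],[0,0,0],55],[[0,0,0],[0,0,0],55],[[0,0,0],[0,0,0],55],[[0,0,0],[0,0,0],55],[[0,0,0],[0,0,0],55],[[0,0,0],[0,0,0],55],[[0,0,0],[0,0,0],55]]'
```

```text
time: 15.3
eef_pos: [0.522, -0.2321, 0.0905]
tcp_rot: [0.001, 0.165, 0.986, -0.0]
force: [-0.0, 0.1, 1.8]
gripper_width: 0.666
grasp_force: 6.0
time: 16.55
eef_pos: [0.5221, -0.2322, 0.0898]
tcp_rot: [0.001, 0.164, 0.986, -0.0]
force: [0.3, 2.8, 8.0]
gripper_width: 0.672
grasp_force: 6.1
```

```bash
python3 -m creep '[[[0.05,0.15,0],[0,0,0],55],[[0.12,0.34,0],[0,0,0],55],[[0.14,0.4,-0.01],[0,0,0],55],[[0.14,0.4,0],[0,0,0],55],[[0.14,0.4,-0.01],[0,0,0],55],[[0.14,0.4,0],[0,0,0],55],[[0.14,0.4,-0.01],[0,0,0],55],[[0.14,0.4,0],[0,0,0],55],[[0.14,0.4,-0.01],[0,0,0],55],[[0.14,0.4,0],[0,0,0],55]]'
```

```text
time: 17.8
eef_pos: [0.5607, -0.125, 0.0893]
tcp_rot: [0.002, 0.165, 0.986, -0.004]
force: [-1.6, -5.5, 8.9]
gripper_width: 0.668
grasp_force: 6.1
```

```bash
python3 -m creep '[[[0.14,0.41,0],[0,0,0],55],[[0.14,0.41,-0.01],[0,0,0],55],[[0.14,0.41,0],[0,0,0],55],[[0.14,0.41,-0.01],[0,0,0],55],[[0.14,0.41,0],[0,0,0],55],[[0.14,0.41,-0.01],[0,0,0],55],[[0.14,0.41,0],[0,0,0],55],[[0.14,0.41,0],[0,0,0],55],[[0.12,0.34,0],[0,0,0],55],[[0.07,0.15,0],[0,0,0],55]]'
python3 - <<'E'
from h import *
st=env.get_state();print(st["eef_pos"],st["force"])
E
```

```text
time: 19.05
eef_pos: [0.6, -0.0115, 0.0884]
tcp_rot: [0.002, 0.165, 0.986, -0.003]
force: [-3.8, -6.1, 10.8]
gripper_width: 0.672
grasp_force: 6.1
[ 0.59996995 -0.01153697  0.0884033 ] [-3.76319085 -6.10272113 10.8195488 ]
```

```bash
python3 -m creep '[[[0,0,0.03],[0,0,0],66],[[0,0,0],[0,0,0],72],[[0,0,0],[0,0,0],94],[[0,0,0],[0,0,0],94],[[0,0,0],[0,0,0],94],[[0,0,0.4],[0,0,0],94],[[0,0,1],[0,0,0],94],[[0,0,1],[0,0,0],94],[[0,0,1],[0,0,0],94],[[0,0,0.6],[0,0,0],94]]'
python3 -m creep '[[[-0.58,0.97,0],[0,0,0.4],60],[[-0.58,0.97,0],[0,0,0.4],60],[[-0.58,0.97,0],[0,0,0.4],60],[[-0.58,0.97,0],[0,0,0.4],60],[[-0.58,0.97,0],[0,0,0.4],60],[[-0.58,0.97,0],[0,0,0.4],60],[[-0.58,0.97,0],[0,0,0.4],60],[[-0.58,0.97,0],[0,0,0.35],60],[[0,0,0],[0,0,0],60],[[0,0,0],[0,0,0],60]]'
python3 - <<'E'
from h import *
from scipy.optimize import least_squares
st=env.get_state();im=snap("wrist","w4");snap("top","top1");print(st["eef_pos"],yaw(st),st["time"])
w,s=wseg(im,(3,150,60),(17,255,255),.128,st);print(s,cv2.minEnclosingCircle(w.astype(np.float32)))
w,s=wseg(im,(20,120,80),(35,255,255),.012,st);f=least_squares(lambda p:np.hypot(*(w-p[:2]).T)-p[2],[*w.mean(0),.06],loss="soft_l1",f_scale=.003);print(s,f.x.round(4))
a=cv2.imread("pics/top1.png")[130:260,110:350];a=cv2.resize(a,(480,260));b=im[:,:,::-1];b=cv2.resize(b,(480,340));cv2.imwrite("pics/v1.png",np.vstack([a,b]))
E
```

```text
time: 20.3
eef_pos: [0.6, -0.0083, 0.2098]
tcp_rot: [0.002, 0.165, 0.986, 0.0]
force: [-0.0, 0.4, -0.7]
gripper_width: 1.0
grasp_force: 0.0
time: 21.55
eef_pos: [0.4603, 0.224, 0.2067]
tcp_rot: [0.0, -0.054, 0.999, -0.0]
force: [0.1, 0.2, 1.0]
gripper_width: 0.639
grasp_force: 0.0
[0.46032178 0.22404964 0.20673808] (np.float64(96.2244987779383), array([ 2.48689360e-04, -5.90962736e-04, -9.99999794e-01])) 21.55
[ 214  160   82   80 5102] ((0.45822885632514954, 0.2223035842180252), 0.03608737513422966)
[ 206  124  104   84 1276] [0.4632 0.2255 0.0594]
```

View pics/v1.png

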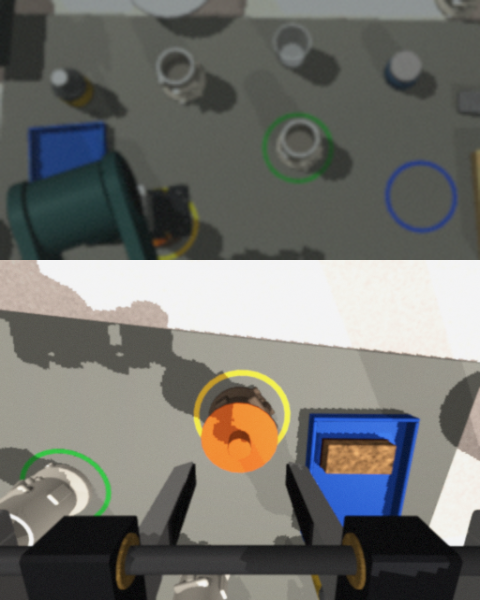

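The white mug stands centred in green, the block lies flat in the tray, and the cap's knob is midway between the fingers. Gripping the knob.

```bash
python3 -m creep '[[[-0.03,-0.05,-0.6],[0,0,0],60],[[0,0,-0.8],[0,0,0],60],[[0,0,-0.7],[0,0,0],50],[[0,0,-0.37],[0,0,0],40],[[0,0,0],[0,0,0],34],[[0,0,0],[0,0,0],28],[[0,0,0],[0,0,0],24],[[0,0,0],[0,0,0],22],[[0,0,0],[0,0,0],15],[[0,0,0],[0,0,0],15]]' 10
python3 -m creep '[[[0,0,0],[0,0,0],15],[[0,0,0],[0,0,0],15],[[0,0,0],[0,0,0],15],[[0,0,0.2],[0,0,0],15],[[0,0,0.5],[0,0,0],15],[[0,0,0.8],[0,0,0],15],[[0,0,0.5],[0,0,0],15],[[0,0,0],[0,0,0],15],[[0,0,0],[0,0,0],15],[[0,0,0],[0,0,0],15]]'
python3 - <<'E'
from h import *
st=env.get_state();print(yaw(st))
E
```

```text
time: 22.9
eef_pos: [0.4595, 0.2231, 0.1332]
tcp_rot: [0.001, -0.055, 0.999, 0.0]
force: [0.9, -0.2, 1.9]
gripper_width: 0.21
grasp_force: 10.0
time: 24.15
eef_pos: [0.4586, 0.2228, 0.1915]
tcp_rot: [-0.001, -0.055, 0.999, -0.0]
force: [-0.3, 1.0, -1.1]
gripper_width: 0.213
grasp_force: 10.0
(np.float64(96.24851884915971), array([-2.05374922e-03, -6.41344573e-04, -9.99997685e-01]))
```

```bash
python3 -m creep '[[[0.57,0.79,0],[0,0,0],15],[[0.57,0.79,0],[0,0,0],15],[[0.57,0.79,0],[0,0,0],15],[[0.57,0.79,0],[0,0,0],15],[[0.57,0.79,0],[0,0,0],15],[[0.57,0.79,0],[0,0,0],15],[[0.57,0.79,0],[0,0,0],15],[[0,0,-1],[0,0,0],15],[[0,0,-1],[0,0,0],15],[[0,0,-1],[0,0,0],15]]'
python3 -m creep '[[[0,0,-0.9],[0,0,0],15],[[0,0,-0.7],[0,0,0],15],[[0,0,0],[0,0,0],15],[[0,0,0],[0,0,0],15],[[0,0,0],[0,0,0],15],[[0,0,0],[0,0,0],15],[[0,0,0],[0,0,0],15],[[0,0,0],[0,0,0],15],[[0,0,0],[0,0,0],15],[[0,0,0],[0,0,0],15]]'
python3 - <<'E'
from h import *
st=env.get_state();im=snap("wrist","w5");print(st["eef_pos"],yaw(st),st["time"])
E
```

```text
time: 25.4
eef_pos: [0.5784, 0.3888, 0.1003]
tcp_rot: [-0.001, -0.055, 0.999, -0.0]
force: [-0.1, -0.5, -0.8]
gripper_width: 0.21
grasp_force: 10.0
time: 26.65
eef_pos: [0.5788, 0.3889, 0.0545]
tcp_rot: [-0.0, -0.055, 0.999, 0.0]
force: [0.4, -0.8, -0.0]
gripper_width: 0.208
grasp_force: 10.0
[0.57882521 0.38891776 0.05451165] (np.float64(96.25118344931353), array([-9.92428206e-05,  1.02805519e-05, -9.99999995e-01])) 26.65
```

View pics/w5.png

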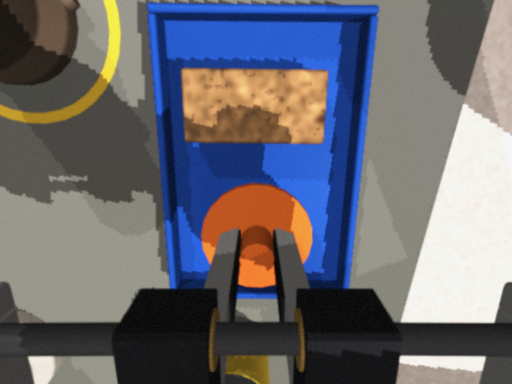

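The cap is clear of the block and the walls. Lowering it, releasing, then back over the brown mug.

```bash
python3 -m creep '[[[0,0,-0.5],[0,0,0],15],[[0,0,-0.25],[0,0,0],15],[[0,0,-0.1],[0,0,0],15],[[0,0,0],[0,0,0],15],[[0,0,0],[0,0,0],15],[[0,0,0],[0,0,0],40],[[0,0,0],[0,0,0],50],[[0,0,0],[0,0,0],50],[[0,0,0.4],[0,0,0],50],[[0,0,1],[0,0,0],50]]'
python3 -m creep '[[[0,0,1],[0,0,0],50],[[0,0,1],[0,0,0],50],[[0,0,1],[0,0,0],94],[[0,0,1],[0,0,0],94],[[-0.66,-0.92,0.1],[0,0,0],94],[[-0.66,-0.92,0],[0,0,0],94],[[-0.66,-0.92,0],[0,0,0],94],[[-0.66,-0.92,0],[0,0,0],94],[[-0.66,-0.92,0],[0,0,0],94],[[-0.66,-0.92,0],[0,0,0],94]]'
python3 -m creep '[[[0,0,0],[0,0,0],94],[[0,0,0],[0,0,0],94],[[0,0,0],[0,0,0],94],[[0,0,0],[0,0,0],94],[[0,0,0],[0,0,0],94],[[0,0,0],[0,0,0],94],[[0,0,0],[0,0,0],94],[[0,0,0],[0,0,0],94],[[0,0,0],[0,0,0],94],[[0,0,0],[0,0,0],94]]'
python3 - <<'E'
from h import *
st=env.get_state();im=snap("wrist","w6");print(st["eef_pos"],yaw(st),st["time"])
E
```

```text
time: 27.95
eef_pos: [0.5778, 0.3883, 0.07]
tcp_rot: [-0.002, -0.054, 0.999, -0.001]
force: [-0.5, 0.2, 0.0]
gripper_width: 0.531
grasp_force: 0.0
time: 29.2
eef_pos: [0.4595, 0.2225, 0.1954]
tcp_rot: [0.001, -0.055, 0.999, 0.0]
force: [-0.5, -0.6, 0.5]
gripper_width: 1.0
grasp_force: 0.0
time: 30.45
eef_pos: [0.46, 0.2233, 0.1941]
tcp_rot: [0.0, -0.055, 0.999, 0.0]
force: [-0.5, -0.0, 0.3]
gripper_width: 1.003
grasp_force: 0.0
[0.46004975 0.22330125 0.19412671] (np.float64(96.24849512346361), array([ 3.20394787e-05,  9.87680449e-05, -9.99999995e-01])) 30.45
```

View pics/w6.png

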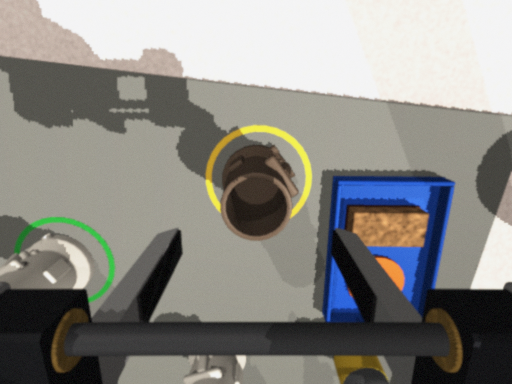

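The brown mug's rim spans columns 221–293, rows 174–241, uncapped; the cap lies in the tray.

Run:
```python
from h import *
st=env.get_state()
for a in [(221,207),(293,207),(257,174),(257,241),(257,207)]: print(at("wrist",a,.122,st).round(4))
```

```text
[0.4643 0.1934 0.122 ]
[0.4576 0.2539 0.122 ]
[0.4326 0.2205 0.122 ]
[0.4921 0.2271 0.122 ]
[0.4609 0.2237 0.122 ]
```

```bash
python3 -m creep '[[[0.03,0,-0.6],[0,0,0],94],[[0,0,-0.9],[0,0,0],94],[[0,0,-0.9],[0,0,0],94],[[0,0,-0.72],[0,0,0],94],[[0,0,-0.33],[0,0,0],94],[[0,0,0],[0,0,0],72],[[0,0,0],[0,0,0],67],[[0,0,0],[0,0,0],64],[[0,0,0],[0,0,0],60],[[0,0,0],[0,0,0],55]]' 6
python3 -m creep '[[[0,0,0],[0,0,0],55],[[0,0,0],[0,0,0],55],[[0,0,0],[0,0,0],55],[[0,0,-0.05],[0,0,0],55],[[0,0,0],[0,0,0],55],[[0,0,0],[0,0,0],55],[[0,-0.2,0],[0,0,0],55],[[0,-0.4,-0.01],[0,0,0],55],[[0,-0.5,0],[0,0,0],55],[[0,-0.5,-0.01],[0,0,0],55]]'
```

```text
time: 31.75
eef_pos: [0.4616, 0.2233, 0.0916]
tcp_rot: [0.001, -0.054, 0.999, 0.0]
force: [-0.1, -0.8, 3.0]
gripper_width: 0.673
grasp_force: 6.0
time: 33.0
eef_pos: [0.4625, 0.1784, 0.0908]
tcp_rot: [0.003, -0.055, 0.998, 0.004]
force: [0.1, 5.8, 8.8]
gripper_width: 0.675
grasp_force: 6.1
```

```bash
python3 -m creep '[[[0.03,-0.5,0],[0,0,0],55],[[0.03,-0.5,0],[0,0,0],55],[[0.03,-0.5,-0.01],[0,0,0],55],[[0.03,-0.5,0],[0,0,0],55],[[0.03,-0.5,0],[0,0,0],55],[[0.03,-0.5,0],[0,0,0],55],[[0.03,-0.5,-0.01],[0,0,0],55],[[0.03,-0.5,0],[0,0,0],55],[[0.03,-0.5,0],[0,0,0],55],[[0.03,-0.5,0],[0,0,0],55]]'
```

```text
time: 34.25
eef_pos: [0.4718, 0.0284, 0.0905]
tcp_rot: [0.003, -0.055, 0.998, 0.004]
force: [-0.6, 7.2, 10.2]
gripper_width: 0.677
grasp_force: 6.1
```

```bash
python3 -m creep '[[[0.08,-0.5,0],[0,0,0],55],[[0.08,-0.5,0],[0,0,0],55],[[0.08,-0.5,-0.01],[0,0,0],55],[[0.08,-0.5,0],[0,0,0],55],[[0.08,-0.5,0],[0,0,0],55],[[0.08,-0.5,0],[0,0,0],55],[[0.08,-0.5,-0.01],[0,0,0],55],[[0.08,-0.5,0],[0,0,0],55],[[0.08,-0.5,0],[0,0,0],55],[[0.08,-0.5,0],[0,0,0],55]]'
```

```text
time: 35.5
eef_pos: [0.4952, -0.1219, 0.0892]
tcp_rot: [0.002, -0.055, 0.998, 0.003]
force: [-0.6, 7.1, 10.0]
gripper_width: 0.671
grasp_force: 6.1
```

```bash
python3 -m creep '[[[0.09,-0.48,0],[0,0,0],55],[[0.1,-0.48,0],[0,0,0],55],[[0.1,-0.48,-0.01],[0,0,0],55],[[0.1,-0.48,0],[0,0,0],55],[[0.1,-0.48,0],[0,0,0],55],[[0.1,-0.45,0],[0,0,0],55],[[0.1,-0.35,0],[0,0,0],55],[[0.04,-0.2,0],[0,0,0],55],[[0,0,0],[0,0,0],55],[[0,0,0],[0,0,0],55]]'
python3 -m creep '[[[0,0,0.03],[0,0,0],66],[[0,0,0],[0,0,0],72],[[0,0,0],[0,0,0],94],[[0,0,0],[0,0,0],94],[[0,0,0],[0,0,0],94],[[0,0,0.4],[0,0,0],94],[[0,0,1],[0,0,0],94],[[0,0,1],[0,0,0],94],[[0,0,1],[0,0,0],94],[[0,0,0.8],[0,0,0],94]]'
python3 -m creep '[[[-0.9,0,0],[0,0,0],94],[[-0.9,0,0],[0,0,0],94],[[-0.9,0,0],[0,0,0],94],[[-0.9,0,0],[0,0,0],94],[[-0.9,0,0],[0,0,0],94],[[-0.9,-0.5,0],[0,0,0],94],[[-0.9,-1,0],[0,0,0],94],[[0,-1,0],[0,0,0],94],[[0,-1,0],[0,0,0],94],[[0,-1,0],[0,0,0],94]]'
python3 - <<'E'
from h import *
from scipy.optimize import least_squares
a=snap("top","top2");b=snap("scene","scene2")
a=a[130:280,100:400];b=b[90:270,70:430]
cv2.imwrite("pics/v2.png",np.vstack([cv2.resize(a,(560,280)),cv2.resize(b,(560,280))])[:,:,::-1])
E
```

```text
time: 36.75
eef_pos: [0.5169, -0.225, 0.0884]
tcp_rot: [0.001, -0.055, 0.998, 0.002]
force: [0.1, 3.7, 7.6]
gripper_width: 0.672
grasp_force: 6.1
time: 38.0
eef_pos: [0.5162, -0.2269, 0.2166]
tcp_rot: [0.001, -0.055, 0.999, -0.001]
force: [-0.6, -0.2, 1.2]
gripper_width: 0.995
grasp_force: 0.0
time: 39.25
eef_pos: [0.3403, -0.3522, 0.2151]
tcp_rot: [-0.005, -0.042, 0.999, -0.005]
force: [-0.2, 0.0, -0.3]
gripper_width: 1.002
grasp_force: 0.0
```

View pics/v2.png

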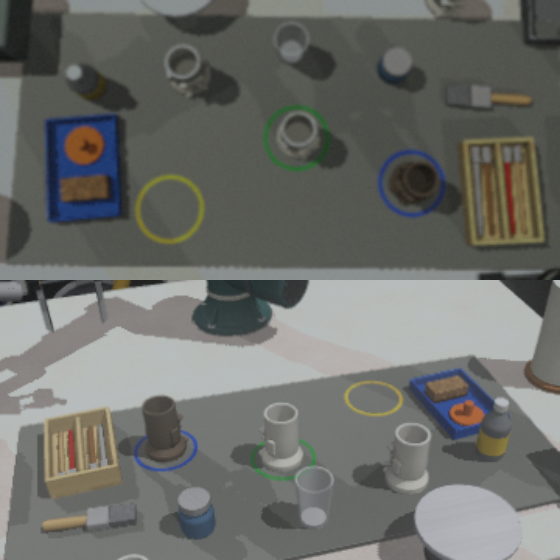

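Everything stands as asked: brown mug centred in blue, white mug in green, cap knob up and block flat in the tray, the rest untouched.

```bash
python3 -c "
from cell import env
print(env.finish_job())"
```

```text
the job is handed in; nothing more can be done
None
```

The job is done and handed in at about 39 s: the white mug is in the green ring, the brown mug is in the blue ring, and the block (flat) and cap (knob up) are in the blue tray, with nothing else moved in the last pictures.

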